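# Close a two-part plaster casting mould in its cradle

## Robot

A 6-joint arm with a two-finger parallel gripper is mounted at the origin on the work surface. World frame = base frame: x ahead of the robot, y to its left, z up, the work surface at z = 0. Lengths are in mm, angles in rad, forces in N, time in s.
With the tool pointing down it reaches from about 325 to 900 mm from the base axis. Payload 6.1 kg.
Tool frame: the origin (TCP) lies midway between the tips of the shut fingers; the grasp point (between the pads) lies bot.hold_point_z behind it (bot.hold_point_z is the distance from the TCP to the grasp point, in mm); z points along the fingers, y is the line along which they close (so a half turn about z gives the same grasp; the last joint's range is limited). The gripper opens to 87 mm and grips with 3 to 60 N. Pads are 19 mm wide; open, the fingers measure 117 mm over their backs; the gripper's body (75 mm by 190 mm) begins 51 mm behind the grasp point.
Start: joints at [-1.361, 0.22, 1.526, -0, 1.395, -0.126], TCP at [205.946, -590.087, 222.538] pointing down, gripper open.
Joint ranges: [-2.98, 2.98], [-0.91, 2.08], [0.09, 2.57], [-1.24, 4.39], [0.2, 2.65], [-2.68, 2.68]. Speed limits (rad/s): [2.57, 2.57, 3.01, 3.14, 3.14, 3.14].

## Interface

Orientations are given as [roll, pitch, yaw] about the fixed x, y, z axes, in that order (R = Rz(yaw) Ry(pitch) Rx(roll)).
In Python, from rig import read_state, optics, ticket, bot gives the robot as it stands.
- The arm moves only by the tool step_arm, never from a script. Its argument "motion" is text: rows parted by semicolons, each of 7 numbers parted by spaces: the gripper's target within -1 to 1 (fully open at 1, half-way at 0, shut at -1), then the shift along the world's x, y, z in mm, then the turn, a rotation vector about the world's x, y, z in degrees. A call has 1 to 5 rows; each row is the pose to reach, as a shift and turn from the pose commanded when the call began; what a row does not reach only later rows make up. A row lasts 1/12 s, in which the tool goes at most 41.7 mm and 7.16 degrees, less where a joint would pass 70% of its speed; a pose out of reach is approached as far as the arm can. A call with a gripper value outside its range is refused whole. The fingers move at their own pace and stop on an object; "squeeze" is the grip in N (left out, the last holds). Time passes only in rows, so rows that repeat a pose let the fingers close. It gives the time, the measured TCP pose, the force, the opening and the grip force at its end, in the units of the state.
- read_state(): the state, without advancing time (a new reading comes with each control period).
- optics.get_image(name): name is "side" or "top" or "wrist"; returns a dict with "color" (400x640x3 uint8, blue, green, red), "K" (3x3 intrinsics, pixels), "rvec" (rotation vector, rad) and "tvec" (3), from world to camera coordinates, as OpenCV has them. Camera axes: x right, y down, z forward; pixel columns grow to the right and rows downward; lengths in mm; the calibration is good to about 2 mm. A picture is of the moment at which its call begins. There is no depth.
- ticket.job_done(): hands the job in; it is judged then, once.
The state is a dict: "t": time; "joint_pos": joint angles; "joint_vel": joint speeds; "joint_torque": joint torques, N m; "eef_pos": TCP position; "tcp_rot": TCP orientation; "ft_force": force on the tool from outside, world axes, zero at the start; "wrist_torque": the same for the moment, N m; "finger_gap": finger opening in mm; "finger_force": force on a finger pad.
Only numpy, scipy, OpenCV 4.12 (cv2) and the standard library are available. Lean on these libraries where they do the work, as an engineer would, in place of code of your own. Each camera call takes 0.05 s, during which the arm holds its last target. There are 200 camera calls.

## Task

Close the two-part plaster mould: stand the loose half upright on the floor of the cradle's open, flared end, its hollow facing the fixed half and a gap still between them, then slide it along the cradle until the two sprung balls click into its side grooves and the two halves meet flush with no gap. Never tip the half over, and leave the three finished castings (white pot, black cylinder, marble disc) where they are.

Things in the scene. Friction and masses are not known exactly. Their poses are not given: they have to be found in the camera images.
- half_center (a point): Loose mould half: off-white plaster block on the bench, 60 mm thick (own x), 68 wide (y), 80 high (z, up), about 0.3 kg; this point is its centre, 40 mm above its underside. The +x face is the joint face, with a square hollow open to front and top: 36 mm wide (y -18 to 18), 26 mm deep in x, its floor 15 mm above the underside. Behind it a solid back wall, x -30 to +4 mm.
- half_wall (a point): Same block, same axes: the middle of the 34 mm thick back wall, 13 mm towards -x from half_center and 40 mm above the underside. Good to pinch across x from above, one finger in the hollow. Both sides (+y, -y) have a full-height groove 14 mm wide, 4.5 mm deep, centred 12 mm towards -x from half_center, for the sprung balls.
- half_joint (a point): Centre of the loose half's joint face: half_center shifted 30 mm along the half's +x; same axes.
- cradle_seam (a point): Centre of the joint face of the fixed mould half (same block, turned round, its top 92 mm above the bench) at the closed end of the cradle; 52 mm above the bench, 40 above the cradle's floor. half_joint must come here, axes of both parallel. +x: the way the loose half slides to close the mould; z up.
- cradle_mouth (a point): Point on the cradle's floor (top of a 12 mm plywood board fixed to the bench) on its centre line, 110 mm towards -x from the seam; same axes as cradle_seam. Aluminium fences 40 mm high on both sides: channel 71 mm wide up to 65 mm from the seam, flaring to 84 mm wide from 90 mm to the open end 174 mm from the seam.
- ball_left (a joint): Sprung steel ball, 20 mm diameter, in the fence on the +y side of the channel (as seen in the seam's axes), 41 mm towards -x from the seam, 37 mm above the bench, standing 4 mm into the channel. Value in m: how far it is pressed back; 0 free, about 0.0025 while the half's side rides over it, under about 0.0015 once it has clicked into the groove. Sliding the half past takes about 5 to 15 N.
- ball_right (a joint): Sprung steel ball, 20 mm diameter, in the fence on the -y side of the channel (as seen in the seam's axes), 41 mm towards -x from the seam, 37 mm above the bench, standing 4 mm into the channel. Value in m: how far it is pressed back; 0 free, about 0.0025 while the half's side rides over it, under about 0.0015 once it has clicked into the groove.
- pot: Bystander: white open pot, 72 mm diameter, 62 mm high, standing on the bench; origin at the centre of its underside.
- charcoal: Bystander: black solid cylinder, 68 mm diameter, 45 mm high, standing on the bench; origin at the centre of its underside.
- lid: Bystander: marble disc, 80 mm diameter, 18 mm high, lying on the bench; origin at the centre of its underside.
Mind the look-alikes: they are no part of the job. What is shaped like the part that bears half_center but green, red or yellow is not meant.

How it is judged:
By the outcome, as a careful person would: the job done as asked, in the order asked, and still so for the second after the job is handed in, with the robot touching nothing.
It also fails if it takes over 48 s, if anything falls off the work surface, if the arm or the gripper's body presses on something with over 40 N, if the wrist force passes 120 N, or if a joint passes its speed limit or range.

## Working session

There is one attempt and no reset: what is moved stays moved. The work goes in short steps, Python scripts to look and compute and a tool call to move; the robot and the scene stay as the last step left them, time stands still between calls to the robot, and variables do not carry over. Pictures are saved under pics/ and viewed, at most 11 in all, crops included, and the job is handed in when it is done.

Besides the shell and the picture viewer there is one more tool, called as name(argument=value, ...) on one line, values as JSON. step_arm: Moves the arm, as the interface text tells. Its arguments: {"type":"object","properties":{"motion":{"type":"string"},"squeeze":{"type":"number"}},"required":["motion"]}

```bash
mkdir -p pics; python3 - <<'E'
from rig import read_state, optics, bot
import cv2
for n in("top","side"):
    d=optics.get_image(n); cv2.imwrite(f"pics/{n}0.png",d["color"]); print(n,d["K"].tolist(),d["rvec"],d["tvec"])
s=read_state(); print(s["t"],s["eef_pos"],s["tcp_rot"],s["finger_gap"],bot.hold_point_z)
E
```

```text
top [[515.3069046536073, 0.0, 318.3488945228856], [0.0, 515.3069046536073, 204.8822558601047], [0.0, 0.0, 1.0]] [ 2.20626532 -2.15979194  0.06300529] [ -36.03219944  589.20547061 1570.5359805 ]
side [[392.80311822401484, 0.0, 318.7242171169274], [0.0, 392.80311822401484, 194.79270918679416], [0.0, 0.0, 1.0]] [ 0.0285475  -2.77815727  1.41139515] [ 578.58631588   79.84211925 1175.17714135]
0.1 [ 205.83015717 -589.53377623  221.55196882] [-3.13984355e+00 -2.34784559e-04  3.35793410e-01] 87.1621969384275 18.700000000000003
```

View pics/top0.png

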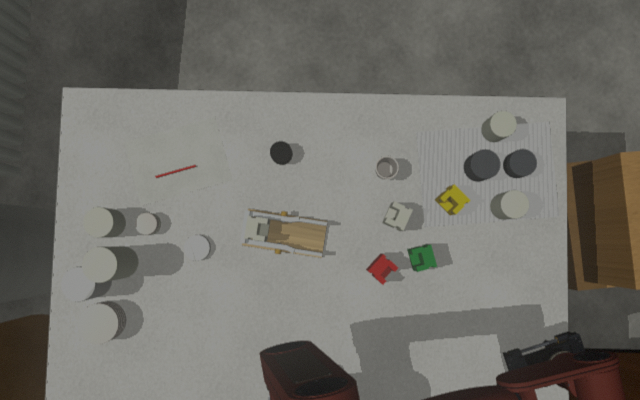

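View pics/side0.png

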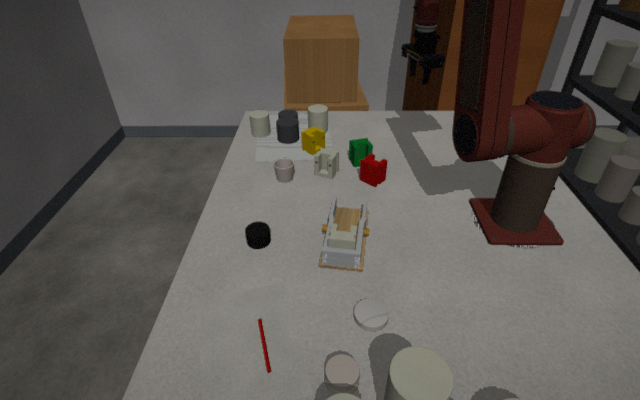

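Top view: loose half near (398,215), cradle from (248,230) to (330,237) with the fixed half at its left end (262,230). I'll zoom in on both.

```bash
cat > h.py <<'E'
import cv2, numpy as np
def ray(d,uv,z):
    R=cv2.Rodrigues(np.array(d["rvec"],float))[0]; t=np.array(d["tvec"],float).ravel()
    c=-R.T@t; v=R.T@np.linalg.inv(d["K"])@np.array([uv[0],uv[1],1.])
    return c+v*(z-c[2])/v[2]
def proj(d,P): return cv2.projectPoints(np.array(P,float).reshape(-1,1,3),np.array(d["rvec"],float),np.array(d["tvec"],float),np.array(d["K"],float),None)[0].reshape(-1,2)
E
python3 - <<'E'
from rig import optics
from h import *
d=optics.get_image("top")
im=d["color"]
cv2.imwrite("pics/crop.png",cv2.resize(im[190:270,235:435],None,fx=4,fy=4,interpolation=cv2.INTER_CUBIC))
for uv,z in (((398,215),80),((262,230),92),((248,230),12),((330,237),12)): print(uv,ray(d,uv,z).round())
E
```

```text
(398, 215) [ 561. -260.   80.]
(262, 230) [508. 140.  92.]
(248, 230) [508. 193.  12.]
(330, 237) [492. -62.  12.]
```

View pics/crop.png

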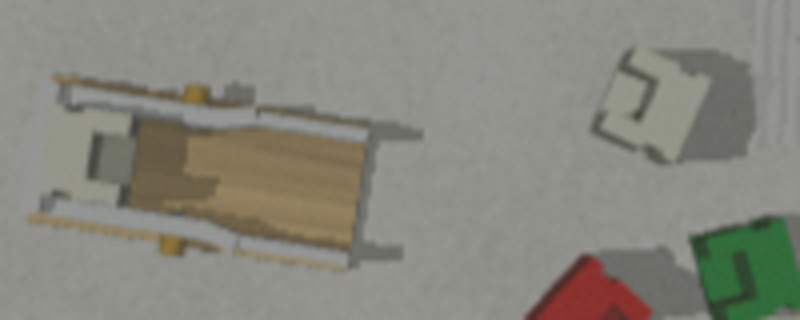

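The crop shows the loose half's top corners near (632,48), (710,78), (675,162), (597,125), hollow opening to the left. The fixed half's joint edge runs (134,113)-(127,206).

```bash
python3 - <<'E'
from rig import optics
from h import *
d=optics.get_image("top")
f=lambda x,y,z: ray(d,(235+x/4,190+y/4),z)
C=[f(x,y,80) for x,y in((632,48),(710,78),(675,162),(597,125))]
for c in C: print(c.round(1))
m=np.mean(C,0); front=(C[0]+C[3])/2; back=(C[1]+C[2])/2; a=front-back
print("half",m.round(1),np.degrees(np.arctan2(a[1],a[0])),np.linalg.norm(a),np.linalg.norm(C[0]-C[3]))
a0,b0=f(134,113,92),f(127,206,92); e=a0-b0
print("seam",(a0+b0)/2,np.degrees(np.arctan2(e[1],e[0]))+90,np.linalg.norm(e))
p,q=f(375,135,52),f(352,255,52); print("mouth end",(p+q)/2,np.linalg.norm(p-q))
g=(a0+b0)/2-(p+q)/2; print(np.degrees(np.arctan2(g[1],g[0])),np.hypot(*g[:2]))
E
```

```text
[ 599.  -245.2   80. ]
[ 578.  -303.2   80. ]
[ 515.3 -277.9   80. ]
[ 541.4 -220.1   80. ]
half [ 558.4 -261.6   80. ] 67.84444901576411 62.532784018591215 62.899276746469006
seam [508.36124548 123.20311092  92.        ] 87.2977707054183 68.39106669812128
mouth end [486.12549613 -48.65564032  52.        ] 91.73664046054543
82.62780588840852 173.2912546126014
```

step_arm(motion="1 24 21 4 0 0 -3; 1 50 44 8 0 0 -6; 1 78 70 12 0 0 -9; 1 106 96 16 0 0 -12; 1 130 120 20 0 0 -14")

```text
t: 0.62
eef_pos: [337.2, -468.5, 242.5]
tcp_rot: [-3.141, -0.0, 0.089]
ft_force: [0.4, -0.5, -0.3]
finger_gap: 87.0
finger_force: 0.0
```

step_arm(motion="1 28 26 4 0 0 -3; 1 56 52 8 0 0 -6; 1 84 78 12 0 0 -9; 1 112 104 16 0 0 -12; 1 140 120 20 0 0 -14")

```text
t: 1.03
eef_pos: [477.2, -347.4, 262.8]
tcp_rot: [-3.141, 0.0, -0.154]
ft_force: [-0.2, -1.3, 0.7]
finger_gap: 86.8
finger_force: 0.0
```

step_arm(motion="1 20 20 4 0 0 -3; 1 40 40 8 0 0 -6; 1 60 60 12 0 0 -9; 1 78 76 16 0 0 -13; 1 78 76 16 0 0 -13")

```text
t: 1.45
eef_pos: [556.9, -270.8, 279.3]
tcp_rot: [-3.14, -0.002, -0.379]
ft_force: [-1.1, 0.5, -0.4]
finger_gap: 87.2
finger_force: 0.0
```

```bash
python3 - <<'E'
from rig import optics, read_state
from h import *
d=optics.get_image("wrist"); cv2.imwrite("pics/w1.png",d["color"])
R=cv2.Rodrigues(d["rvec"])[0]; print(-R.T@d["tvec"].ravel())
s=read_state(); print(s["t"],s["eef_pos"],s["tcp_rot"],s["finger_gap"])
E
```

```text
[ 632.01198412 -300.11334797  440.44668139]
1.5 [ 555.37500291 -272.34920201  278.71494256] [-3.14135888e+00 -5.03408112e-04 -3.76392065e-01] 86.65796134985219
```

View pics/w1.png

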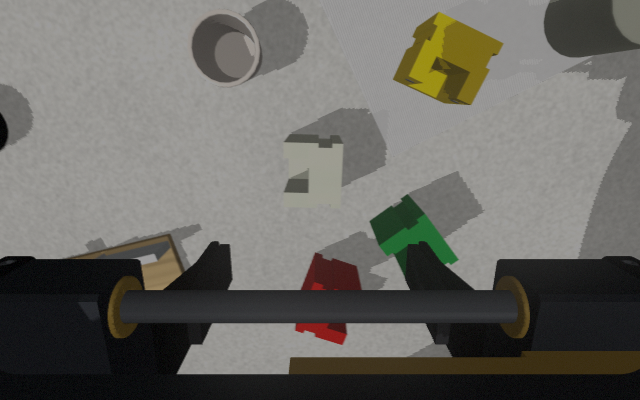

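Wrist view: the loose half's top face spans about (284,143)-(343,208), hollow to the left, almost aligned with the fingers. Extracting its edges accurately.

```bash
python3 - <<'E'
from h import *
from rig import optics
d=optics.get_image("wrist"); im=d["color"]; g=cv2.cvtColor(im,cv2.COLOR_BGR2HSV)
roi=im[125:225,265:365].astype(int)
m=((roi.min(2)>100)&(roi[:,:,2]-roi[:,:,0]>8)).astype(np.uint8)
print(roi[50,60],roi[90,5])
n,l,s,_=cv2.connectedComponentsWithStats(m); k=1+s[1:,4].argmax(); print(s[k])
m=(l==k).astype(np.uint8)*255
cs=max(cv2.findContours(m,0,cv2.CHAIN_APPROX_NONE)[0],key=cv2.contourArea)
big=cv2.cvtColor(cv2.resize(roi.astype(np.uint8),None,fx=5,fy=5),cv2.COLOR_BGR2GRAY)
cv2.imwrite("pics/m1.png",np.hstack([big,cv2.resize(m,None,fx=3,fy=5,interpolation=0)]))
P=np.array([ray(d,(p[0,0]+265,p[0,1]+125),80)[:2] for p in cs],np.float32)
r=cv2.minAreaRect(P); print(r,cv2.boxPoints(r))
E
```

```text
[143 156 155] [148 151 153]
[  16   16   60   67 3201]
((560.5889282226562, -264.3765869140625), (59.47499465942383, 67.84920501708984), 66.702392578125) [[ 517.669   -278.27194]
 [ 579.986   -305.10678]
 [ 603.50885 -250.48123]
 [ 541.19183 -223.6464 ]]
```

View pics/m1.png

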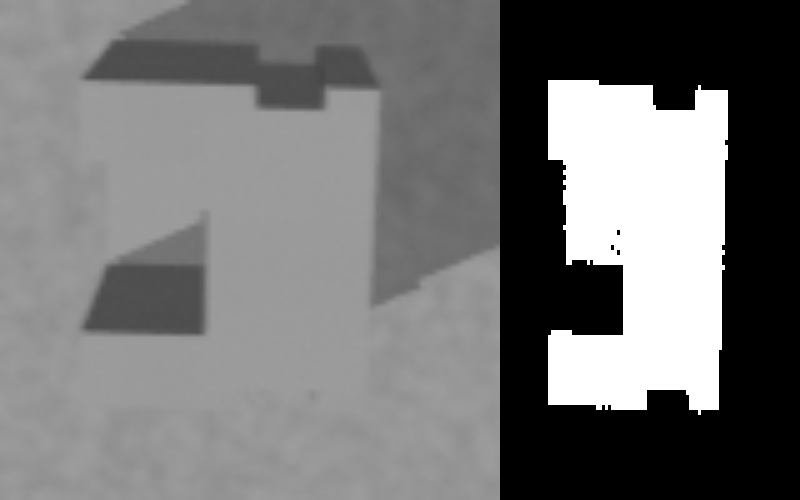

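step_arm(motion="1 1.5 -2 -35 0 0 -1.5; 1 1.5 -2 -75 0 0 -1.5; 1 1.5 -2 -115 0 0 -1.5; 1 1.5 -2 -150 0 0 -1.5; 1 1.5 -2 -180 0 0 -1.5")

```text
t: 1.97
eef_pos: [553.0, -276.5, 95.2]
tcp_rot: [-3.141, 0.003, -0.406]
ft_force: [-0.3, 0.0, -0.7]
finger_gap: 86.8
finger_force: 0.0
```

step_arm(motion="1 0 0 -25 0 0 0; 1 0 0 -50 0 0 0; 1 0 0 -65 0 0 0; 1 0 0 -72 0 0 0; 1 0 0 -72 0 0 0")

```text
t: 2.38
eef_pos: [553.1, -276.0, 24.1]
tcp_rot: [-3.141, 0.005, -0.407]
ft_force: [-0.6, 1.4, 0.7]
finger_gap: 87.1
finger_force: 0.0
```

```bash
python3 - <<'E'
from rig import optics,read_state
import cv2
cv2.imwrite("pics/w2.png",optics.get_image("wrist")["color"]); s=read_state(); print(s["eef_pos"],s["tcp_rot"],s["ft_force"])
E
```

```text
[ 554.36341227 -276.54698607   25.92166451] [-3.14146465e+00  1.70398735e-03 -4.06533625e-01] [-0.88616291  0.35603748  0.28388262]
```

View pics/w2.png

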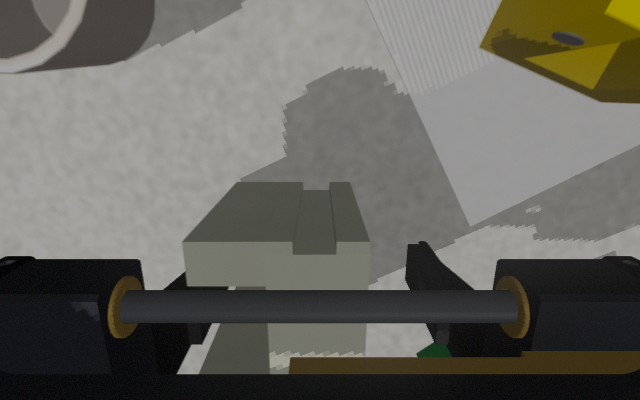

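The half lies between the fingers: groove at (318,215), wall centred near x=320, left finger opposite the hollow. Gripping, then lifting.

step_arm(motion="0 0 0 0 0 0 0; -0.3 0 0 0 0 0 0; -0.6 0 0 0 0 0 0; -1 0 0 0 0 0 0; -1 0 0 0 0 0 0", squeeze=35)

```text
t: 2.85
eef_pos: [555.9, -276.3, 27.4]
tcp_rot: [3.141, -0.001, -0.406]
ft_force: [-0.1, -0.5, -0.3]
finger_gap: 61.4
finger_force: 0.0
```

step_arm(motion="-1 0 0 0 0 0 0; -1 0 0 0 0 0 0; -1 0 0 0 0 0 0", squeeze=35)

```text
t: 3.1
eef_pos: [555.5, -276.0, 26.6]
tcp_rot: [3.142, -0.0, -0.406]
ft_force: [-0.3, 0.5, -0.6]
finger_gap: 41.4
finger_force: 0.0
```

step_arm(motion="-1 0 0 0 0 0 0; -1 0 0 0 0 0 0; -1 0 0 0 0 0 0; -1 0 0 0 0 0 0; -1 0 0 0 0 0 0")

```text
t: 3.52
eef_pos: [555.4, -276.1, 26.5]
tcp_rot: [3.142, 0.0, -0.406]
ft_force: [0.1, -0.1, -0.2]
finger_gap: 34.1
finger_force: 35.0
```

step_arm(motion="-1 0 0 10 0 0 0; -1 0 0 30 0 0 0; -1 0 0 60 0 0 0; -1 0 0 85 0 0 0; -1 0 0 100 0 0 0")

```text
t: 3.93
eef_pos: [556.5, -276.7, 130.1]
tcp_rot: [3.141, -0.003, -0.406]
ft_force: [-0.2, -0.1, -2.1]
finger_gap: 33.6
finger_force: 35.0
```

step_arm(motion="-1 -12 20 15 0 0 2; -1 -28 52 35 0 0 4; -1 -44 86 55 0 0 6; -1 -60 118 75 0 0 8; -1 -76 148 90 0 0 10")

```text
t: 4.35
eef_pos: [478.5, -126.5, 218.2]
tcp_rot: [-3.141, -0.001, -0.23]
ft_force: [-0.1, 0.2, -2.0]
finger_gap: 33.9
finger_force: 35.0
```

step_arm(motion="-1 -16 32 20 0 0 2; -1 -34 66 40 0 0 4; -1 -52 100 60 0 0 6; -1 -70 130 75 0 0 8; -1 -80 148 84 0 0 8")

```text
t: 4.77
eef_pos: [397.8, 22.6, 303.1]
tcp_rot: [-3.14, -0.003, -0.088]
ft_force: [2.1, -0.1, -3.0]
finger_gap: 34.1
finger_force: 35.0
```

step_arm(motion="-1 0 0 0 0 0 0; -1 0 0 0 0 0 0")

```text
t: 4.93
eef_pos: [399.2, 20.8, 301.7]
tcp_rot: [3.141, -0.003, -0.089]
ft_force: [-0.3, -0.6, -3.1]
finger_gap: 34.2
finger_force: 35.0
```

```bash
python3 - <<'E'
from rig import optics,read_state
import cv2,pickle
d=optics.get_image("wrist"); pickle.dump(d,open("w3.pkl","wb"))
cv2.imwrite("pics/w3.png",d["color"]); s=read_state(); print(s["t"],s["eef_pos"],s["tcp_rot"],s["ft_force"])
E
```

```text
4.9833 [399.28317942  20.04054436 300.79952699] [ 3.14107732e+00 -1.02599076e-03 -9.06628976e-02] [ 0.19803128  0.28794208 -2.27278773]
```

View pics/w3.png

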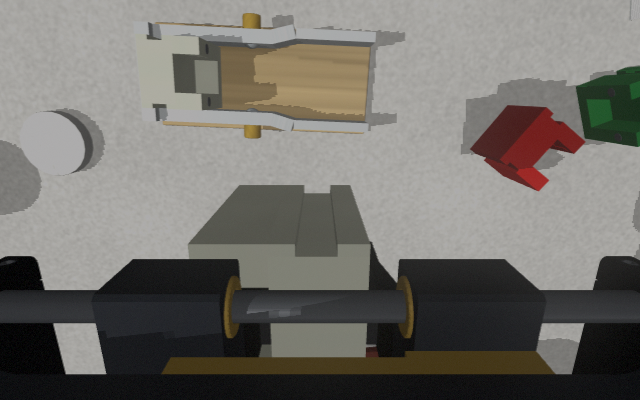

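Wrist view: cradle at (140-375, 20-135), fixed half's joint edge near column 203, fences bending at about column 275; held half upright. One enlarged crop for the edges.

```bash
python3 - <<'E'
import pickle,cv2
d=pickle.load(open("w3.pkl","rb")); 
cv2.imwrite("pics/w3c.png",cv2.resize(d["color"][10:140,130:390],None,fx=3,fy=3,interpolation=cv2.INTER_CUBIC))
E
```

```text
(no output)
```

View pics/w3c.png

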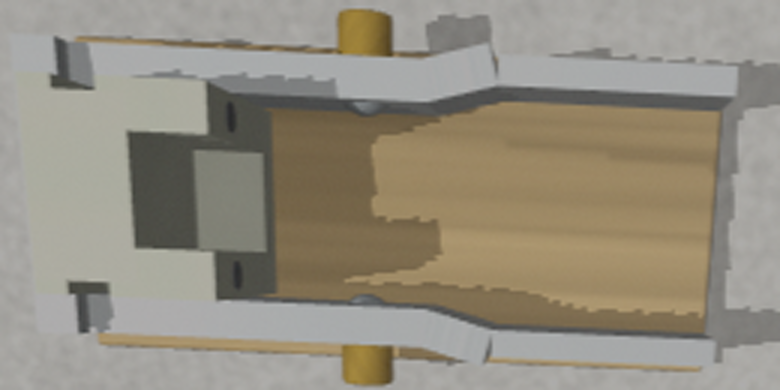

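```bash
python3 - <<'E'
import pickle
from h import *
d=pickle.load(open("w3.pkl","rb"))
f=lambda x,y,z: ray(d,(130+(x-1)/3,10+(y-1)/3),z)[:2]
ang=lambda v: np.degrees(np.arctan2(v[1],v[0]))
A,B=f(207,80,92),f(217,299,92); print("joint",A,B,(A+B)/2,np.linalg.norm(A-B),ang(A-B)+90)
for n,(a,b) in dict(upfl=((737,97),(497,87)),lofl=((716,340),(492,328)),upst=((430,102),(265,95)),lost=((430,310),(110,300))).items():
    a,b=f(*a,52),f(*b,52); print(n,a.round(1),b.round(1),np.linalg.norm(a-b),ang(b-a))
a,b=f(722,110,12),f(703,333,12); print("floor end",a,b,(a+b)/2,ang(a-b)+90)
seam=(A+B)/2
for th in (84,85,86,87):
    u=np.array([np.cos(np.radians(th)),np.sin(np.radians(th))]); n=np.array([-u[1],u[0]])
    print(th,[ (round(float((f(*p,52)-seam)@u),1),round(float((f(*p,52)-seam)@n),1)) for p in((737,97),(497,87),(430,102),(265,95),(716,340),(492,328),(430,310),(110,300))])
E
```

```text
joint [542.84378277 122.07130776] [476.40316177 131.11387933] [509.62347227 126.59259354] 67.0531447379416 82.24966141889225
upfl [527.6 -50.7] [538.4  32.9] 84.32169035101447 82.67835260071888
lofl [444.7 -39.2] [456.6  43.6] 83.71109326335878 81.8724548038918
upst [535.6  56.9] [543.1 114.3] 57.89623188433114 82.62849645204575
lost [465.1  65.8] [479.2 183.2] 118.21866327095908 83.12785571008904
floor end [528.17085776 -51.04374937] [444.61477979 -39.25319538] [486.39281877 -45.14847238] 81.96805308252041
84 [(-174.5, -36.4), (-90.2, -38.4), (-66.6, -33.2), (-8.7, -34.5), (-171.7, 47.2), (-88.0, 44.1), (-65.1, 37.9), (53.1, 36.1)]
85 [(-175.1, -33.4), (-90.8, -36.8), (-67.2, -32.0), (-9.3, -34.4), (-170.8, 50.2), (-87.3, 45.6), (-64.4, 39.1), (53.7, 35.2)]
86 [(-175.6, -30.3), (-91.4, -35.2), (-67.7, -30.8), (-9.9, -34.2), (-169.9, 53.2), (-86.4, 47.1), (-63.7, 40.2), (54.3, 34.3)]
87 [(-176.1, -27.2), (-92.0, -33.6), (-68.2, -29.6), (-10.5, -34.0), (-169.0, 56.1), (-85.6, 48.6), (-63.0, 41.3), (54.9, 33.3)]
```

step_arm(motion="-1 14 -5 -25 0 0 -0.5; -1 34 -10 -55 0 0 -1; -1 54 -15 -90 0 0 -1.5; -1 74 -20 -122 0 0 -2; -1 92 -25 -150 0 0 -2.2")

```text
t: 5.4
eef_pos: [491.2, -6.4, 147.0]
tcp_rot: [3.141, 0.003, -0.132]
ft_force: [0.0, -0.2, -1.6]
finger_gap: 33.5
finger_force: 35.0
```

step_arm(motion="-1 0 0 0 0 0 0; -1 0 0 -20 0 0 0; -1 0 0 -45 0 0 0; -1 0 0 -60 0 0 0; -1 0 0 -60 0 0 0")

```text
t: 5.82
eef_pos: [488.0, -5.5, 86.6]
tcp_rot: [-3.141, 0.008, -0.132]
ft_force: [-0.6, 0.1, -3.5]
finger_gap: 33.7
finger_force: 35.0
```

```bash
python3 - <<'E'
from rig import optics,read_state
import cv2,numpy as np
d=optics.get_image("wrist")["color"]; e=optics.get_image("side")["color"]
cv2.imwrite("pics/w4.png",np.hstack([cv2.resize(d,(480,300)),cv2.resize(e[180:290,290:400],(300,300),interpolation=2)])); s=read_state(); print(s["t"],s["eef_pos"],s["tcp_rot"],s["ft_force"])
E
```

```text
5.9167 [490.92052043  -5.6836919   90.35051244] [ 3.14155116e+00  1.84651369e-03 -1.31208591e-01] [ 0.52812411  0.35551035 -2.530894  ]
```

View pics/w4.png

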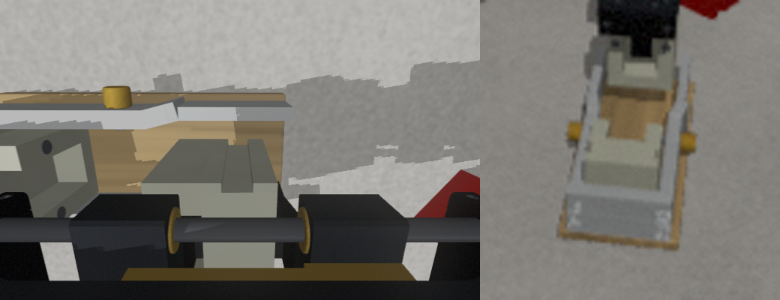

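The half hangs centred over the flared end, hollow facing the fixed half (both views). Lowering to the floor.

step_arm(motion="-1 0 0 -18 0 0 0; -1 0 0 -36 0 0 0; -1 0 0 -47 0 0 0; -1 0 0 -50 0 0 0; -1 0 0 -50.5 0 0 0")

```text
t: 6.33
eef_pos: [491.4, -5.2, 40.2]
tcp_rot: [3.142, 0.0, -0.13]
ft_force: [-0.2, 0.2, -1.4]
finger_gap: 33.8
finger_force: 35.0
```

step_arm(motion="-1 0 0 -0.5 0 0 0; -1 0 0 -1 0 0 0; -1 0 0 -1.5 0 0 0; -1 0 0 -1.5 0 0 0")

```text
t: 6.67
eef_pos: [492.0, -5.2, 39.2]
tcp_rot: [3.142, -0.001, -0.13]
ft_force: [-1.7, -0.1, -2.3]
finger_gap: 34.0
finger_force: 35.0
```

step_arm(motion="-1 0 0 -0.5 0 0 0; -1 0 0 -1 0 0 0; -1 0 0 -1 0 0 0; -1 0 0 -1 0 0 0")

```text
t: 7.0
eef_pos: [491.9, -5.1, 38.5]
tcp_rot: [3.142, -0.001, -0.13]
ft_force: [-1.8, 0.3, 5.1]
finger_gap: 33.6
finger_force: 35.0
```

step_arm(motion="-0.1 0 0 0 0 0 0; -0.1 0 0 0 0 0 0; -0.1 0 0 0 0 0 0; -0.1 0 0 0 0 0 0; -0.1 0 0 0 0 0 0")

```text
t: 7.42
eef_pos: [491.5, -5.1, 37.5]
tcp_rot: [3.142, -0.0, -0.13]
ft_force: [0.3, -0.2, 0.3]
finger_gap: 38.8
finger_force: 0.0
```

step_arm(motion="-1 0 0 0 0 0 0; -1 0 0 0 0 0 0; -1 0 0 0 0 0 0; -1 0 0 0 0 0 0; -1 0 0 0 0 0 0", squeeze=25)

```text
t: 7.83
eef_pos: [491.4, -5.1, 37.5]
tcp_rot: [-3.142, 0.0, -0.13]
ft_force: [0.0, -0.8, -0.7]
finger_gap: 33.8
finger_force: 25.0
```

step_arm(motion="-1 0.3 2 0 0 0 0; -1 0.8 6 0 0 0 0; -1 1.6 12 0 0 0 0; -1 2.4 18 0 0 0 0; -1 3.2 24 0 0 0 0")

```text
t: 8.25
eef_pos: [494.6, 19.7, 37.5]
tcp_rot: [-3.142, 0.0, -0.13]
ft_force: [0.5, -0.8, -0.3]
finger_gap: 33.8
finger_force: 25.0
```

step_arm(motion="-1 0.5 4 0 0 0 0; -1 1.05 8 0 0 0 0; -1 1.6 12 0 0 0 0; -1 2.1 16 0 0 0 0; -1 2.6 20 0 0 0 0")

```text
t: 8.67
eef_pos: [497.2, 39.1, 37.5]
tcp_rot: [3.141, 0.0, -0.13]
ft_force: [-2.0, -7.3, 0.2]
finger_gap: 34.1
finger_force: 25.0
```

step_arm(motion="-1 0.4 3 0 0 0 0; -1 0.8 6 0 0 0 0; -1 1.2 9 0 0 0 0; -1 1.6 12 0 0 0 0; -1 1.6 12 0 0 0 0")

```text
t: 9.08
eef_pos: [498.8, 51.2, 37.5]
tcp_rot: [-3.142, 0.0, -0.13]
ft_force: [-0.7, -0.9, -0.5]
finger_gap: 33.8
finger_force: 25.0
```

step_arm(motion="-1 0.6 5 0 0 0 0; -1 1.3 10 0 0 0 0; -1 1.9 15 0 0 0 0; -1 2.6 20 0 0 0 0; -1 3.3 25 0 0 0 0")

```text
t: 9.5
eef_pos: [502.1, 75.3, 37.5]
tcp_rot: [3.14, 0.0, -0.13]
ft_force: [-0.5, -5.5, 0.4]
finger_gap: 34.2
finger_force: 25.0
```

step_arm(motion="-1 0.6 5 0 0 0 0; -1 1.3 10 0 0 0 0; -1 2 15 0 0 0 0; -1 2.6 20 0 0 0 0; -1 2.6 20 0 0 0 0")

```text
t: 9.92
eef_pos: [503.1, 86.9, 37.1]
tcp_rot: [3.125, 0.003, -0.128]
ft_force: [-8.8, -49.1, 7.5]
finger_gap: 38.4
finger_force: 25.0
```

step_arm(motion="-1 -0.6 -5 0 0 0 0; -1 -1 -8 0 0 0 0; -1 -1 -8 0 0 0 0")

```text
t: 10.17
eef_pos: [503.0, 84.9, 37.4]
tcp_rot: [3.137, 0.002, -0.131]
ft_force: [-4.1, -15.2, 2.5]
finger_gap: 33.6
finger_force: 25.0
```

```bash
python3 - <<'E'
from rig import optics,read_state
import cv2,numpy as np
d=optics.get_image("wrist")["color"]; e=optics.get_image("side")["color"]
cv2.imwrite("pics/w5.png",np.hstack([cv2.resize(d,(480,300)),cv2.resize(e[180:280,300:400],(300,300),interpolation=2)])); s=read_state(); print(s["t"],s["eef_pos"],s["tcp_rot"],s["ft_force"],s["wrist_torque"],s["finger_gap"])
E
```

```text
10.2667 [503.03180325  84.8928348   37.39636804] [ 3.13683017e+00  1.51471392e-03 -1.30728558e-01] [ -4.08177413 -16.07335959   1.69479709] [-2.06829237  0.45749061 -0.14722936] 34.0242398078459
```

View pics/w5.png

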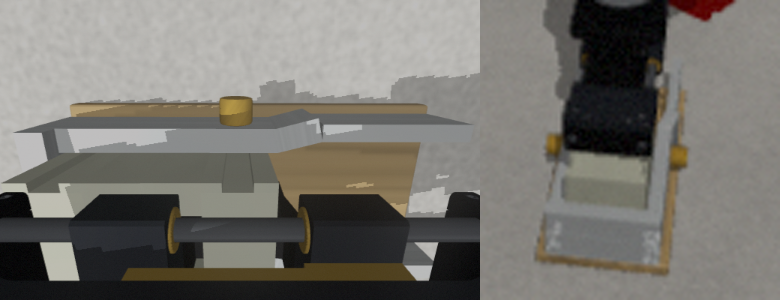

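The slide is 90 mm rather than the 119 I had figured, since I forgot the 30 mm from centre to joint face. So the halves have met: wrist view shows one continuous block with the groove (237,175) at the ball (235,108). Releasing and retracting to check.

step_arm(motion="0.1 0 0 0 0 0 0; 0.1 0 0 0 0 0 0; 0.1 0 0 0 0 0 0; 0.1 0 0 0 0 0 0; 0.1 0 0 0 0 0 0")

```text
t: 10.68
eef_pos: [504.0, 88.4, 37.7]
tcp_rot: [-3.141, -0.0, -0.13]
ft_force: [0.3, -0.1, 0.1]
finger_gap: 47.4
finger_force: 0.0
```

step_arm(motion="0.1 0 0 12 0 0 0; 0.1 0 0 35 0 0 0; 0.1 0 0 65 0 0 0; 0.1 0 0 100 0 0 0; 0.1 0 0 135 0 0 0")

```text
t: 11.1
eef_pos: [503.2, 88.2, 174.5]
tcp_rot: [-3.141, 0.001, -0.13]
ft_force: [0.7, -0.1, -0.6]
finger_gap: 47.7
finger_force: 0.0
```

step_arm(motion="0.1 -20 0 25 0 0 0; 0.1 -45 0 50 0 0 0; 0.1 -70 0 75 0 0 0; 0.1 -70 0 75 0 0 0; 0.1 -70 0 75 0 0 0")

```text
t: 11.52
eef_pos: [434.4, 88.3, 250.7]
tcp_rot: [-3.14, -0.006, -0.13]
ft_force: [0.6, -0.1, -1.0]
finger_gap: 48.0
finger_force: 0.0
```

```bash
python3 - <<'E'
from rig import optics,read_state
import cv2,pickle
s=read_state(); print(s["t"],s["eef_pos"],s["ft_force"])
d=optics.get_image("wrist"); pickle.dump(d,open("w6.pkl","wb"))
from h import *
p=proj(d,[[509,126.6,92],[501,68,92]]); print(p)
u,v=np.clip(p.mean(0).astype(int),[130,90],[510,310]); print(u,v)
cv2.imwrite("pics/w6.png",cv2.resize(d["color"][v-90:v+90,u-130:u+130],None,fx=3,fy=3,interpolation=2))
E
```

```text
11.5167 [434.42011253  88.28536193 250.66506129] [ 0.6129006  -0.08775891 -0.98400525]
[[264.03498366 109.78937   ]
 [332.45192001 110.20990839]]
298 109
```

View pics/w6.png

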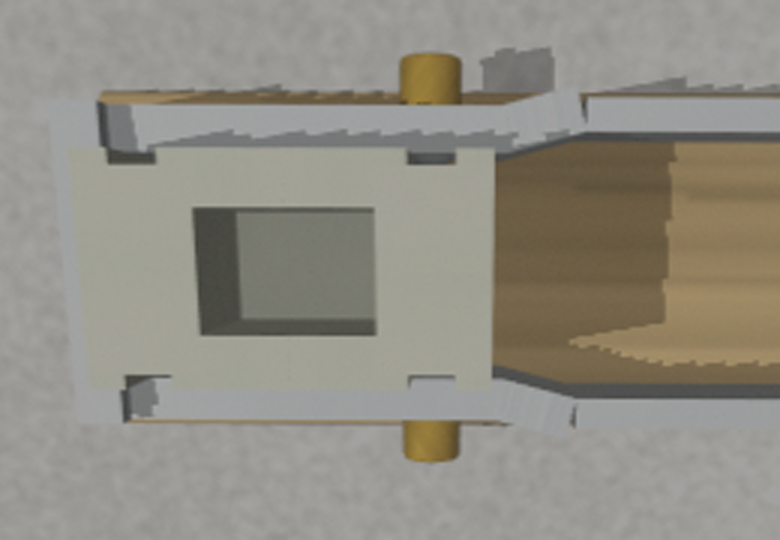

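The two halves now form one block with no visible seam. The grooves at (432,155) and (432,380) line up with the ball housings at (430,80) and (430,440), and the gripper is clear. Handing in.

```bash
python3 -c "
from rig import ticket; print(ticket.job_done())"
```

```text
the job is handed in; nothing more can be done
None
```

The mould is closed and handed in at about 11.5 s: the last picture shows the halves flush with no gap and both grooves in line with the balls. I pushed about 5 mm too far, which peaked at 49 N at the wrist. The arm never went near the three castings, but I did not check them again at the end.

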